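# Fold away the fan-out trivet beside the sink

## Robot

A 6-joint arm with a two-finger parallel gripper is mounted at the origin on the work surface. World frame = base frame: x ahead of the robot, y to its left, z up, the work surface at z = 0. Lengths are in m, angles in rad, forces in N, time in s.
With the tool pointing down it reaches from about 0.3 to 0.875 m from the base axis. Payload 6.4 kg.
Tool frame: the origin (TCP) lies between the finger pads; the fingertips stand ctrl.tip_extent ahead of it and the grasp point (between the pads) is the TCP (ctrl.tip_extent is the distance from the TCP to the fingertips, in m); z points along the fingers, y is the line along which they close (so a half turn about z gives the same grasp; the last joint's range is limited). The gripper opens to 85 mm and grips with 20 to 120 N. Pads are 22 mm wide; open, the fingers measure 114 mm over their backs; the gripper's body (76 mm by 85 mm) begins 54 mm behind the grasp point. The pads swing forward as they close: fully open they stand 13 mm farther back than shut.
Start: joints at [-1.34, 0.181, 1.607, -0, 1.354, -0.206], TCP at [0.243, -0.521, 0.25] pointing down, gripper open.
Joint ranges: [-2.99, 2.99], [-0.89, 2.07], [0.3, 2.58], [-1.14, 4.28], [0, 2.63], [-3.12, 3.12]. Speed limits (rad/s): [2.57, 2.57, 3.01, 3.14, 3.14, 3.14].

## Interface

Orientations are given as a unit quaternion [w, x, y, z].
In Python, from bench import ctrl gives the robot as it stands.
- The arm moves only by the tool send_rows, never from a script. Its arguments are lists of equal length, an entry for each row: "dr": the turn, a rotation vector about the tool's x, y, z in units of 6 degrees (1.0 is 6 degrees), a list of three; "xyz": the shift along the tool's x, y, z in cm, a list of three; "jaw": the opening in per cent of the stroke, from 0 (shut) to 100 (fully open). In form: {"dr": [[wx, wy, wz], ...], "xyz": [[dx, dy, dz], ...], "jaw": [jaw, ...]}. A call has exactly 8 rows; each row is the pose to reach, as a shift and turn from the pose commanded when the call began, along the tool's axes at that moment; what a row does not reach only later rows make up. A row lasts 1/8 s, in which the tool goes at most 62.5 mm and 10.7 degrees, less where a joint would pass 70% of its speed; a pose out of reach is approached as far as the arm can. A call with a gripper value outside its range is refused whole. The fingers move at their own pace and stop on an object; the grip force is fixed at half the most. Time passes only in rows, so rows that repeat a pose let the fingers close, or fill a call up. It gives the time, the measured TCP pose, the force, the opening and the grip force at its end, in the units of the state.
- ctrl.get_obs(): the state, without advancing time (a new reading comes with each control period).
- ctrl.camera(name): name is "scene" or "top"; returns the picture (420x560x3 uint8, red, green, blue); there is no depth.
- ctrl.calibration(name): a dict with "camera_matrix" (3x3 intrinsics, pixels), "world_from_camera" (4x4, takes a point from camera to world coordinates). Camera axes: x right, y up, looking along -z (the intrinsics and any distortion apply to the point x, -y, -z); pixel columns grow to the right and rows downward; lengths in m; the calibration is good to about 2 mm. A picture is of the moment at which its call begins. calibration takes no time and is no camera call.
- ctrl.hand_in(): hands the job in; it is judged then, once.
The state is a dict: "time_s": time; "q": joint angles; "dq": joint speeds; "joint_efforts": joint torques, N m; "eef_pos": TCP position; "eef_rot": TCP orientation; "wrist_force": force on the tool from outside, world axes, zero at the start; "torque": the same for the moment, N m; "opening": opening from 0.0 (shut) to 1.0 (fully open); "grasp_force": force on a finger pad.
Only numpy, scipy, OpenCV 4.12 (cv2) and the standard library are available. Lean on these libraries where they do the work, as an engineer would, in place of code of your own. Each camera call takes 0.05 s, during which the arm holds its last target. There are 200 camera calls.

## Task

Fold away the wooden three-bar trivet that is screwed to the slab and stands fanned out. First fold the outer bar (the topmost, with a steel knob on its free end) back until it lies fully along the inner bar, leaving the inner bar swung out meanwhile; then swing the inner bar, by the steel knob at its hinge with the outer bar, fully home over the base bar, so that all three lie in one stack. Do not shove or tip the glass jar that stands beside it.

Things in the scene. Friction and masses are not known exactly. Their poses are not given: they have to be found in the camera images.
- rack: Base bar of the trivet, brown wood, screwed down: 140 mm between its round ends' centres, 30 wide. Origin: on the slab, on the inner bar's upright hinge axis at one end; the bar runs from there along its -y; z up. Levels above the slab: base bar 0-14 mm, inner 16-28, outer 30-42. A shorter, loose, already folded spare trivet with one 30 mm knob is not part of the job.
- inner_bar (a joint): Angle of the inner bar (wood, 24 mm wide, 140 from its hinge on the base bar to its hinge with the outer bar), rad. 0 = exactly over the base bar, at a stop; starts at 1.2 to 1.7. From above it opens clockwise and folds home counterclockwise about the rack's origin. Stiff (about 0.1 N m): stays where left.
- outer_bar (a joint): Angle of the outer bar (wood, 24 mm wide, 110 from hinge knob to end knob) from the inner bar, rad. 0 = folded exactly over the inner bar, at a stop, its end knob 30 mm short of the rack's origin; starts at 1.1 to 1.5. From above it opens counterclockwise and folds clockwise about the hinge knob. Stiff (about 0.06 N m): stays where left.
- hinge_knob (a point): Centre of the top face of the upright round steel knob, 16 mm in diameter, on the hinge between inner and outer bar; it belongs to the inner bar. Top 82 mm above the slab; it stands 40 mm clear above the outer bar.
- end_knob (a point): Centre of the top face of the upright round steel knob, 16 mm in diameter, on the free end of the outer bar. Top 82 mm above the slab, 40 mm clear above the outer bar.
- jar: Empty glass jar with a steel lid, 68 mm in diameter, 110 mm tall, standing loose beside the trivet on the side where the outer bar starts, its axis 100 mm or more from the end knob's path. Origin: centre of its underside, z up.
Mind the look-alikes: they are no part of the job. What is shaped like the rack but black or pink is not meant.

How it is judged:
On the way, in this order (a step that is already met when the one before it is completed fails the run):
1. the outer bar is folded along the inner bar while the inner bar is still swung out (value of joint outer_bar below 0.2 rad and value of joint inner_bar above 0.7 rad), for 0.2 s.
2. the folded pair is swung home over the base bar (value of joint each of outer_bar, inner_bar below 0.2 rad), for 0.2 s.
At the end, for the whole second after the job is handed in: The outer bar lies along the inner bar and the inner bar over the base bar, each within 0.2 rad (11 degrees) of fully folded, both at rest, and the glass jar stands upright within 30 mm of where it was (all of step 2 and velocity of joint inner_bar between -0.05 and 0.05 rad/s and velocity of joint outer_bar between -0.05 and 0.05 rad/s and distance of jar from where it was at the start of the episode below 0.03 m and angle between jar's own z axis and vertical below 0.2 rad); the robot touches nothing.
It fails at once if the inner bar is swung in (below 0.7 rad) before the outer bar is folded (value of joint inner_bar below 0.7 rad and value of joint outer_bar above 0.35 rad).
It fails at once if the glass jar is shoved more than 30 mm or tipped (distance of jar from where it was at the start of the episode above 0.03 m or angle between jar's own z axis and vertical above 0.35 rad).
It also fails if it takes over 51 s, if anything falls off the work surface, if the arm or the gripper's body presses on something with over 40 N, if the wrist force passes 120 N, or if a joint passes its speed limit or range.

## Working session

There is one attempt and no reset: what is moved stays moved. The work goes in short steps, Python scripts to look and compute and a tool call to move; the robot and the scene stay as the last step left them, time stands still between calls to the robot, and variables do not carry over. Pictures are saved under pics/ and viewed, at most 10 in all, crops included, and the job is handed in when it is done.

Besides the shell and the picture viewer there is one more tool, called after "Request:" as name(argument=value, ...), one argument or row to a line, values as JSON. send_rows: Moves the arm, as the interface text tells. Its arguments: {"type":"object","properties":{"dr":{"type":"array","items":{"type":"array","items":{"type":"number"}}},"xyz":{"type":"array","items":{"type":"array","items":{"type":"number"}}},"jaw":{"type":"array","items":{"type":"number"}}},"required":["dr","xyz","jaw"]}

```bash
mkdir -p pics; python3 - <<'E'
from bench import ctrl
import cv2,numpy as np
for n in("scene","top"):
    cv2.imwrite(f"pics/{n}0.png",ctrl.camera(n)[:,:,::-1]); c=ctrl.calibration(n); print(n,{k:np.round(v,4).tolist() if not isinstance(v,str) else v for k,v in c.items()})
print(ctrl.tip_extent,ctrl.get_obs())
E
```

```text
scene {'camera_matrix': [[432.4912, 0.0, 281.7305], [0.0, 432.4912, 218.3641], [0.0, 0.0, 1.0]], 'world_from_camera': [[0.8563, -0.3262, 0.4006, 0.7928], [0.5165, 0.5449, -0.6605, -0.3888], [-0.0029, 0.7724, 0.6351, 0.5161], [0.0, 0.0, 0.0, 1.0]]}
top {'camera_matrix': [[515.7897, 0.0, 281.7302], [0.0, 515.7897, 204.2225], [0.0, 0.0, 1.0]], 'world_from_camera': [[0.0276, 0.9948, -0.0975, 0.4473], [-0.9993, 0.0252, -0.0265, 0.0711], [-0.0239, 0.0982, 0.9949, 0.8713], [0.0, 0.0, 0.0, 1.0]]}
0.019 {'time_s': 0.1, 'q': array([-1.34030299e+00,  1.81488468e-01,  1.60788708e+00, -4.70418304e-06,
        1.35380860e+00, -2.06322536e-01]), 'dq': array([ 0.00066746, -0.00174321, -0.00347157,  0.00097742, -0.00257678,
       -0.00142852]), 'joint_efforts': array([-1.43294787e-04, -4.45879698e+01, -3.52236307e+01, -2.07762905e-04,
        4.21397213e-03, -6.25778554e-06]), 'eef_pos': array([ 0.24315274, -0.52054969,  0.24947212]), 'eef_rot': array([-7.95661923e-04,  9.76243229e-01,  2.16676082e-01, -1.19130595e-05]), 'wrist_force': array([ 0.10258487, -0.06116539,  0.0118919 ]), 'torque': array([-0.03904937,  0.01395039, -0.00176977]), 'grasp_force': 0.0, 'opening': 0.9947461907355446}
```

View pics/scene0.png

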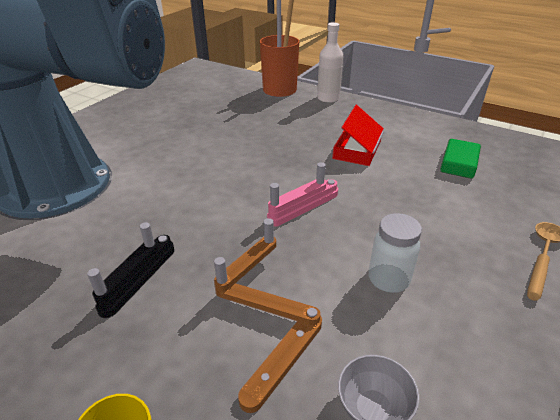

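View pics/top0.png

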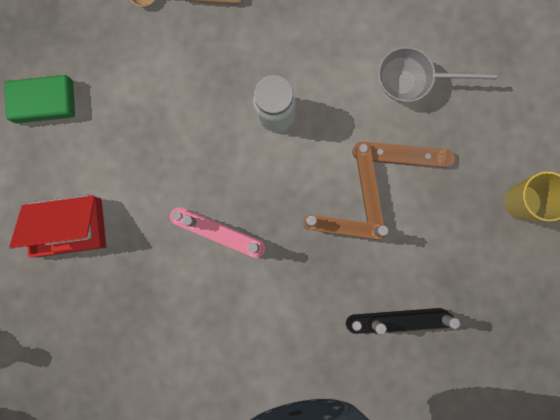

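The scene picture shows the brown fanned trivet: base hinge (312,313), hinge knob top (220,262), end knob top (268,222), jar (397,255). The top picture shows the same trivet with base hinge (363,148), base bar end (447,157), hinge knob (382,230), end knob (311,220) and jar (275,100).

Candidates in the top picture: the black folded one (400,320), the pink folded one (218,232) and the brown fanned one (375,190). I choose the brown one. Next I measure it and check a close crop.

```bash
cat > h.py <<'E'
from bench import ctrl
import cv2,numpy as np
def ray(n,uv):
    c=ctrl.calibration(n);K=np.array(c["camera_matrix"]);T=np.array(c["world_from_camera"])
    d=np.linalg.inv(K)@[uv[0],uv[1],1];return T[:3,3],T[:3,:3]@(d*[1,-1,-1])
def onz(n,uv,z):
    o,d=ray(n,uv);return (o+d*(z-o[2])/d[2])
def proj(n,p):
    c=ctrl.calibration(n);K=np.array(c["camera_matrix"]);T=np.linalg.inv(np.array(c["world_from_camera"]))
    q=(T@[*p,1])[:3]*[1,-1,-1];q=K@q;return q[:2]/q[2]
def grey(img,box,thr=135):
    x0,y0,x1,y1=box;s=cv2.cvtColor(img[y0:y1,x0:x1],cv2.COLOR_RGB2HSV)
    m=((s[...,1]<45)&(s[...,2]>thr)).astype(np.uint8)
    n,l,st,ce=cv2.connectedComponentsWithStats(m)
    return [(ce[i]+[x0,y0],st[i].tolist()) for i in range(1,n) if st[i][4]>12]
E
python3 - <<'E'
from h import *
t=ctrl.camera("top");s=ctrl.camera("scene")
for n,im,b in(("top",t,(295,130,470,250)),("scene",s,(205,210,340,400))):
    for ce,st in grey(im,b): print(n,ce.round(1),st,onz(n,ce,.082).round(4),onz(n,ce,.03).round(4))
a=cv2.resize(t[125:255,290:470],None,fx=3,fy=3,interpolation=2);b=cv2.resize(s[205:275,205:295],None,fx=4,fy=4,interpolation=2)
o=np.zeros((390+280,540,3),np.uint8);o[:390]=a;o[390:,:360]=b;cv2.imwrite("pics/crop.png",o[:600,:,::-1])
E
```

```text
top [332.4 158.2] [0, 0, 111, 65, 2724] [0.5983 0.0156 0.082 ] [0.6082 0.0119 0.03  ]
top [362.9 147.7] [64, 14, 9, 8, 53] [ 0.6158 -0.0312  0.082 ] [ 0.6269 -0.0379  0.03  ]
top [379.7 151.3] [82, 19, 6, 6, 26] [ 0.6106 -0.0571  0.082 ] [ 0.6214 -0.0655  0.03  ]
top [427.5 156. ] [130, 24, 6, 5, 26] [ 0.605  -0.1306  0.082 ] [ 0.6154 -0.1439  0.03  ]
top [394.7 185.5] [91, 34, 20, 47, 387] [ 0.558  -0.0805  0.082 ] [ 0.5653 -0.0905  0.03  ]
top [344.7 198. ] [47, 65, 7, 7, 35] [ 0.5366 -0.0043  0.082 ] [ 0.5425 -0.0093  0.03  ]
top [310.8 219.9] [11, 85, 10, 10, 74] [0.5017 0.0469 0.082 ] [0.5053 0.0453 0.03  ]
top [382.5 230.1] [83, 96, 10, 9, 75] [ 0.4889 -0.0625  0.082 ] [ 0.4917 -0.0713  0.03  ]
top [406.  229.6] [102, 97, 15, 7, 63] [ 0.4906 -0.0982  0.082 ] [ 0.4935 -0.1093  0.03  ]
scene [234.8 221.1] [0, 0, 68, 36, 1348] [0.4593 0.0191 0.082 ] [0.4193 0.068  0.03  ]
scene [311.1 301.1] [42, 0, 93, 190, 8486] [ 0.6376 -0.061   0.082 ] [ 0.619  -0.0217  0.03  ]
scene [215.5 239.1] [4, 26, 13, 9, 40] [ 0.4593 -0.03    0.082 ] [0.4194 0.013  0.03  ]
scene [207.7 248.7] [0, 33, 1
[... 376 characters left out ...]
3] [ 0.646  -0.0753  0.082 ] [ 0.6284 -0.0377  0.03  ]
scene [275. 315.] [61, 102, 18, 7, 26] [ 0.6094 -0.1035  0.082 ] [ 0.5875 -0.0693  0.03  ]
scene [238.8 342.4] [0, 107, 76, 53, 2111] [ 0.594  -0.1591  0.082 ] [ 0.5702 -0.1316  0.03  ]
scene [289.3 319.4] [80, 108, 9, 4, 14] [ 0.6281 -0.1002  0.082 ] [ 0.6084 -0.0657  0.03  ]
scene [299.4 333.2] [91, 121, 7, 6, 33] [ 0.6486 -0.1114  0.082 ] [ 0.6314 -0.0781  0.03  ]
scene [240.8 373.8] [33, 161, 8, 6, 15] [ 0.6194 -0.191   0.082 ] [ 0.5987 -0.1673  0.03  ]
scene [236.  374.5] [28, 162, 7, 6, 13] [ 0.6154 -0.1944  0.082 ] [ 0.5942 -0.1711  0.03  ]
scene [264.9 376.3] [56, 163, 8, 8, 43] [ 0.6438 -0.1799  0.082 ] [ 0.6259 -0.1549  0.03  ]
```

View pics/crop.png

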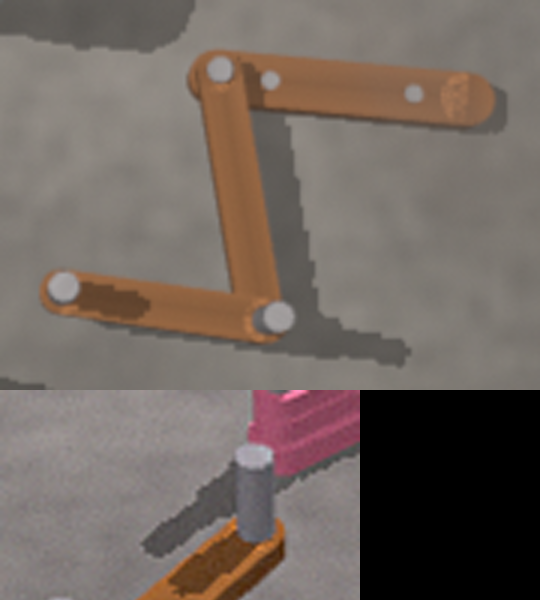

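The crop confirms the brown fanned trivet, with knob tops at top-picture (311,220) and (382,230). The measured H–E distance of 110 mm and H–R distance of 139 mm both match the given sizes. The inner bar is at about 1.31 rad and the outer at about 1.27 rad.

I'll straddle the end knob with the jaw at 35% and push along the arc.

```bash
cat >> h.py <<'E'
def rel(goals,start=None):
    """goals (x,y,z,y-axis angle deg)-> tool-frame cm and 6-degree units from present pose"""
    from scipy.spatial.transform import Rotation as R
    o=ctrl.get_obs();w=o["eef_rot"];R0=R.from_quat([w[1],w[2],w[3],w[0]]);p=o["eef_pos"]
    y=R0.as_matrix()[:,1];a0=np.degrees(np.arctan2(y[1],y[0]))
    print("t",round(o["time_s"],2),"p",p.round(4),"yang",round(a0,1),"F",o["wrist_force"].round(1),"open",round(o["opening"],3))
    for g in goals:
        c,s=np.cos(np.radians(g[3])),np.sin(np.radians(g[3]))
        G=np.array([[-s,c,0],[c,s,0],[0,0,-1]]).T  # columns x,y,z
        G=np.column_stack([[-s,c,0],[c,s,0],[0,0,-1]])
        print((R0.inv()*R.from_matrix(G)).as_rotvec(degrees=True).round(1)/6, (R0.inv().apply(np.array(g[:3])-p)*100).round(2))
E
sed -i '/G=np.array(\[\[-s/d' h.py
python3 -c "
from h import *
rel([(.5017,.0469,.15,-6.6),(.5017,.0469,.07,-6.6)])"
```

```text
t 0.2 p [ 0.2432 -0.5207  0.2497] yang -65.0 F [-0.2  0.5  0.1] open 0.997
[-0.01666667 -0.         -9.73333333] [ 47.43 -40.48  10.02]
[-0.01666667 -0.         -9.73333333] [ 47.43 -40.48  18.02]
```

Request:
send_rows(
  dr=[
    [0,0,-1.2],
    [0,0,-2.4],
    [0,0,-3.6],
    [0,0,-4.8],
    [0,0,-6],
    [0,0,-7.2],
    [0,0,-8.4],
    [0,0,-9.7],
  ],
  xyz=[
    [4.5,-4,0],
    [9,-8,0],
    [13.5,-11.5,0],
    [18,-15.5,0],
    [22.5,-19,0],
    [27,-23,0],
    [31.5,-27,0],
    [36,-31,0],
  ],
  jaw=[35,35,35,35,35,35,35,35],
)

```text
time_s: 1.2
eef_pos: [0.4388, -0.086, 0.2505]
eef_rot: [0.0, 0.746, 0.666, 0.0]
wrist_force: [0.5, -0.9, 0.8]
opening: 0.35
grasp_force: 0.0
```

```bash
python3 -c "
from h import *
rel([(.5017,.0469,.13,-6.6),(.5017,.0469,.07,-6.6)])"
```

```text
t 1.2 p [ 0.4388 -0.086   0.2505] yang -6.5 F [ 0.5 -0.9  0.8] open 0.35
[0.         0.         0.01666667] [13.92  4.73 12.05]
[0.         0.         0.01666667] [13.92  4.73 18.05]
```

Request:
send_rows(
  dr=[
    [0,0,0],
    [0,0,0],
    [0,0,0],
    [0,0,0],
    [0,0,0],
    [0,0,0],
    [0,0,0],
    [0,0,0],
  ],
  xyz=[
    [5,1.6,2],
    [10,3.2,4],
    [14,4.8,7],
    [14,4.8,10.5],
    [14,4.8,12],
    [14,4.8,12],
    [14,4.8,12],
    [14,4.8,12],
  ],
  jaw=[35,35,35,35,35,35,35,35],
)

```text
time_s: 2.2
eef_pos: [0.5035, 0.045, 0.1318]
eef_rot: [0.001, 0.748, 0.664, 0.001]
wrist_force: [-0.5, 0.0, -0.2]
opening: 0.348
grasp_force: 0.0
```

```bash
python3 -c "
from h import *
rel([(.5017,.0469,.07,-6.6)])
H=np.array([.489,-.0625])
cv2.imwrite('pics/a.png',np.hstack([cv2.resize(ctrl.camera('scene')[120:300,180:340],None,fx=2.5,fy=2.5),cv2.resize(ctrl.camera('top')[130:310,260:420],None,fx=2.5,fy=2.5)])[:,:,::-1])"
```

```text
t 2.2 p [0.5035 0.045  0.1318] yang -6.8 F [-0.5  0.  -0.2] open 0.348
[ 0.03333333  0.         -0.03333333] [ 0.17 -0.22  6.18]
```

View pics/a.png

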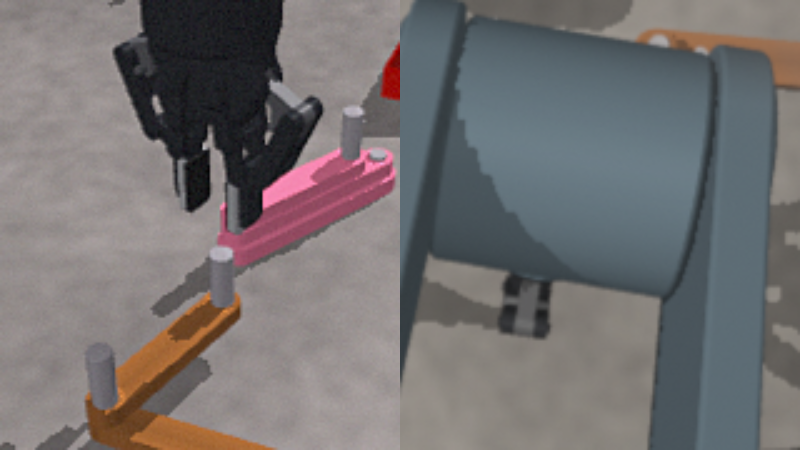

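The left half shows the open fingers (about (190,190) and (243,210)) straddling above the end knob at (221,255). I descend and check for contact.

Request:
send_rows(
  dr=[
    [0,0,0],
    [0,0,0],
    [0,0,0],
    [0,0,0],
    [0,0,0],
    [0,0,0],
    [0,0,0],
    [0,0,0],
  ],
  xyz=[
    [0.2,-0.2,1],
    [0.2,-0.2,2],
    [0.2,-0.2,3],
    [0.2,-0.2,4],
    [0.2,-0.2,5],
    [0.2,-0.2,6],
    [0.2,-0.2,6.2],
    [0.2,-0.2,6.2],
  ],
  jaw=[35,35,35,35,35,35,35,35],
)

```text
time_s: 3.3
eef_pos: [0.5008, 0.0477, 0.0682]
eef_rot: [-0.0, 0.748, 0.664, -0.0]
wrist_force: [0.4, 0.7, -0.0]
opening: 0.352
grasp_force: 0.0
```

```bash
cat >>h.py <<'E'
def arc(C,r,a0,a1,lead,n,z=.07):
    s=np.sign(a1-a0);g=[]
    for a in np.linspace(a0,a1,n+1)[1:]:
        t=np.radians(a);u=np.array([np.cos(t),np.sin(t)]);v=s*np.array([-u[1],u[0]])
        p=np.array(C)+r*u+lead*v;ya=a+90*s;g.append((*p,z,(ya+180)%360-180))
    return g
E
python3 -c "
from h import *
rel(arc((.489,-.0625),.11,83.4,47,.007,8))"
```

```text
t 3.3 p [0.5008 0.0477 0.0682] yang -6.8 F [ 0.4  0.7 -0. ] open 0.352
[-0.         -0.          0.73333333] [-0.17  1.67 -0.18]
[-0.         -0.          1.48333333] [-0.33  2.53 -0.18]
[-0.   -0.    2.25] [-0.55  3.38 -0.18]
[-0.  0.  3.] [-0.84  4.2  -0.18]
[-0.          0.          3.76666667] [-1.2   5.   -0.18]
[-0.          0.          4.51666667] [-1.62  5.77 -0.18]
[-0.          0.          5.28333333] [-2.09  6.5  -0.18]
[-0.          0.          6.03333333] [-2.63  7.2  -0.18]
```

Request:
send_rows(
  dr=[
    [0,0,0.7],
    [0,0,1.5],
    [0,0,2.25],
    [0,0,3],
    [0,0,3.75],
    [0,0,4.5],
    [0,0,5.25],
    [0,0,6],
  ],
  xyz=[
    [-0.1,1.3,-0.1],
    [-0.3,2.5,-0.1],
    [-0.5,3.4,-0.1],
    [-0.8,4.2,-0.1],
    [-1.2,5,-0.1],
    [-1.6,5.8,-0.1],
    [-2.1,6.5,-0.1],
    [-2.6,7.2,-0.1],
  ],
  jaw=[35,35,35,35,35,35,35,35],
)

```text
time_s: 4.3
eef_pos: [0.5695, 0.0134, 0.0697]
eef_rot: [0.0, 0.917, 0.399, 0.0]
wrist_force: [0.6, -0.1, 0.0]
opening: 0.351
grasp_force: 0.3
```

```bash
python3 -c "
from h import *
rel(arc((.489,-.0625),.11,47,12,.007,8))
cv2.imwrite('pics/b.png',ctrl.camera('scene')[:,:,::-1])"
```

```text
t 4.3 p [0.5695 0.0134 0.0697] yang -42.9 F [ 0.6 -0.1  0. ] open 0.351
[ 0.   -0.    0.75] [-0.13  0.82 -0.03]
[ 0.         -0.          1.46666667] [-0.28  1.65 -0.03]
[ 0.  -0.   2.2] [-0.49  2.47 -0.03]
[ 0.         -0.          2.93333333] [-0.77  3.26 -0.03]
[ 0.         -0.          3.66666667] [-1.1   4.03 -0.03]
[ 0.         -0.          4.38333333] [-1.49  4.78 -0.03]
[ 0.         -0.          5.11666667] [-1.94  5.49 -0.03]
[ 0.   -0.    5.85] [-2.44  6.17 -0.03]
```

View pics/b.png

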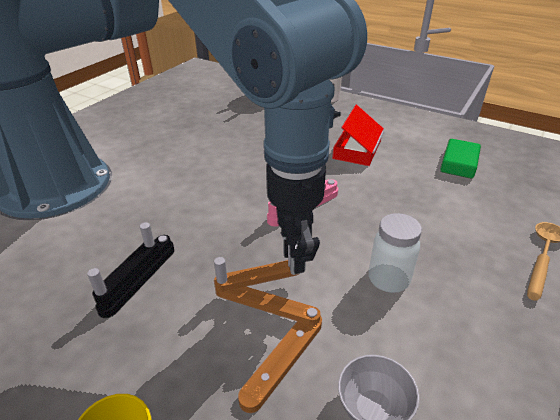

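The outer bar is following the fingers (end near (297,268)), the hinge knob is still at (220,262) and the jar is untouched. I continue the arc.

Request:
send_rows(
  dr=[
    [0,0,0.75],
    [0,0,1.5],
    [0,0,2.2],
    [0,0,2.9],
    [0,0,3.65],
    [0,0,4.4],
    [0,0,5.1],
    [0,0,5.85],
  ],
  xyz=[
    [-0.1,0.8,0],
    [-0.3,1.65,0],
    [-0.5,2.45,0],
    [-0.8,3.25,0],
    [-1.1,4,0],
    [-1.5,4.8,0],
    [-1.9,5.5,0],
    [-2.4,6.2,0],
  ],
  jaw=[35,35,35,35,35,35,35,35],
)

```text
time_s: 5.35
eef_pos: [0.5984, -0.0463, 0.0696]
eef_rot: [-0.0, 0.994, 0.105, 0.0]
wrist_force: [-0.1, -0.2, -0.6]
opening: 0.351
grasp_force: 0.3
```

```bash
python3 -c "
from h import *
g=arc((.489,-.0625),.11,47,12,.003,1)[0]
rel([g,(*g[:2],.15,g[3])])
im=ctrl.camera('scene');print([ (c.round(1),onz('scene',c,.082).round(4)) for c,s in grey(im,(205,245,240,275)) if s[4]<110])
"
```

```text
t 5.35 p [ 0.5984 -0.0463  0.0696] yang -77.9 F [-0.1 -0.2 -0.6] open 0.351
[-0.         -0.          0.01666667] [-0.04 -0.39 -0.04]
[-0.         -0.          0.01666667] [-0.04 -0.39 -8.04]
[]
```

Request:
send_rows(
  dr=[
    [0,0,0],
    [0,0,0],
    [0,0,0],
    [0,0,0],
    [0,0,0],
    [0,0,0],
    [0,0,0],
    [0,0,0],
  ],
  xyz=[
    [0,-0.3,0],
    [0,-0.6,0],
    [0,-0.6,-1],
    [0,-0.6,-3],
    [0,-0.6,-5],
    [0,-0.6,-7],
    [0,-0.6,-8],
    [0,-0.6,-8],
  ],
  jaw=[35,35,35,35,35,35,35,35],
)

```text
time_s: 6.4
eef_pos: [0.5977, -0.0406, 0.1505]
eef_rot: [0.0, 0.994, 0.106, 0.001]
wrist_force: [0.5, -0.0, 0.3]
opening: 0.347
grasp_force: 0.0
```

```bash
python3 -c "
from h import *
im=ctrl.camera('scene');cv2.imwrite('pics/c.png',im[:,:,::-1])
print([ (c.round(1),s,onz('scene',c,.082).round(4)) for c,s in grey(im,(205,240,330,310)) if 20<s[4]<200])
rel([(.489,-.0625,.15,-79.7),(.489,-.0625,.07,-79.7)])
"
```

```text
[]
t 6.45 p [ 0.5971 -0.0405  0.1495] yang -77.9 F [-0.6  0.1 -0.3] open 0.347
[ 0.  -0.   0.3] [-11.03  -0.11  -0.06]
[ 0.  -0.   0.3] [-11.03  -0.11   7.94]
```

View pics/c.png

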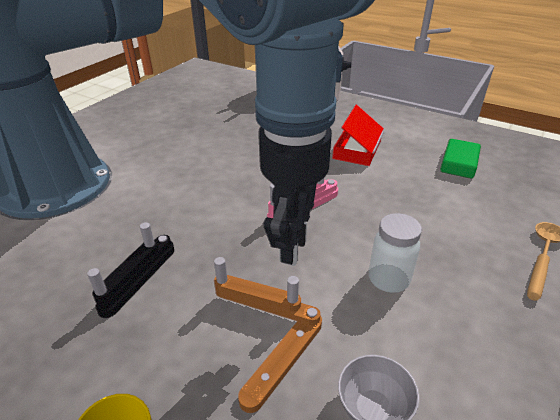

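The outer bar now lies along the inner bar, with the end knob top at (293,282) and the hinge knob still at (220,262). The jar is unmoved. Next I move over the hinge knob and descend.

Request:
send_rows(
  dr=[
    [0,0,0.3],
    [0,0,0.3],
    [0,0,0.3],
    [0,0,0.3],
    [0,0,0.3],
    [0,0,0.3],
    [0,0,0.3],
    [0,0,0.3],
  ],
  xyz=[
    [-4,-0.1,0],
    [-8,-0.1,0],
    [-11,-0.1,0],
    [-11,-0.1,0],
    [-11,-0.1,2],
    [-11,-0.1,4.5],
    [-11,-0.1,7],
    [-11,-0.1,7.9],
  ],
  jaw=[35,35,35,35,35,35,35,35],
)

```text
time_s: 7.45
eef_pos: [0.4888, -0.062, 0.0684]
eef_rot: [-0.001, 0.996, 0.09, -0.001]
wrist_force: [0.0, -0.3, 0.6]
opening: 0.348
grasp_force: 0.0
```

```bash
python3 -c "
from h import *
rel(arc((.627,-.038),.14,190.3,228,.007,8))
rel(arc((.627,-.038),.14,190.3,264,.007,16)[8:])
"
```

```text
t 7.45 p [ 0.4888 -0.062   0.0684] yang -79.7 F [ 0.  -0.3  0.6] open 0.348
[-0.01666667  0.01666667 -0.78333333] [ 0.13  1.95 -0.16]
[-0.01666667  0.01666667 -1.56666667] [ 0.33  3.09 -0.16]
[-0.01666667  0.01666667 -2.35      ] [ 0.62  4.2  -0.16]
[-0.01666667  0.01666667 -3.13333333] [ 1.    5.29 -0.17]
[-0.01666667  0.01666667 -3.91666667] [ 1.47  6.34 -0.17]
[-0.01666667  0.01666667 -4.7       ] [ 2.02  7.35 -0.17]
[-0.01666667  0.01666667 -5.5       ] [ 2.66  8.32 -0.18]
[-0.01666667  0.01666667 -6.28333333] [ 3.37  9.22 -0.18]
t 7.45 p [ 0.4888 -0.062   0.0684] yang -79.7 F [ 0.  -0.3  0.6] open 0.348
[-0.01666667  0.01666667 -6.9       ] [ 3.99  9.9  -0.18]
[-0.01666667  0.01666667 -7.66666667] [ 4.81 10.67 -0.19]
[-0.03333333  0.01666667 -8.43333333] [ 5.69 11.38 -0.19]
[-0.03333333  0.01666667 -9.2       ] [ 6.62 12.01 -0.19]
[-0.03333333  0.01666667 -9.96666667] [ 7.6  12.57 -0.2 ]
[ -0.03333333   0.01666667 -10.75      ] [ 8.62 13.05 -0.2 ]
[ -0.03333333   0.01666667 -11.51666667] [ 9.67 13.44 -0.2 ]
[ -0.03333333   0.01666667 -12.28333333] [10.76 13.74 -0.21]
```

Request:
send_rows(
  dr=[
    [0,0,-0.8],
    [0,0,-1.6],
    [0,0,-2.35],
    [0,0,-3.1],
    [0,0,-3.9],
    [0,0,-4.7],
    [0,0,-5.5],
    [0,0,-6.3],
  ],
  xyz=[
    [0.1,1.6,-0.1],
    [0.3,3,-0.1],
    [0.6,4.2,-0.1],
    [1,5.3,-0.1],
    [1.5,6.3,-0.1],
    [2,7.35,-0.1],
    [2.65,8.3,-0.1],
    [3.4,9.2,-0.1],
  ],
  jaw=[35,35,35,35,35,35,35,35],
)

```text
time_s: 8.45
eef_pos: [0.5399, -0.1472, 0.0714]
eef_rot: [-0.0, 0.913, 0.409, -0.0]
wrist_force: [-1.4, -0.4, 0.4]
opening: 0.343
grasp_force: 0.5
```

```bash
python3 -c "
from h import *
rel(arc((.627,-.038),.14,228,263,.007,8))
cv2.imwrite('pics/d.png',ctrl.camera('scene')[:,:,::-1])"
```

```text
t 8.45 p [ 0.5399 -0.1472  0.0714] yang -41.7 F [-1.4 -0.4  0.4] open 0.343
[-0.          0.         -0.68333333] [0.03 0.93 0.14]
[-0.          0.         -1.41666667] [0.2  1.99 0.14]
[-0.          0.         -2.13333333] [0.45 3.03 0.14]
[-0.          0.         -2.86666667] [0.78 4.05 0.14]
[-0.   0.  -3.6] [1.19 5.04 0.14]
[-0.          0.         -4.33333333] [1.67 5.99 0.14]
[-0.    0.   -5.05] [2.22 6.91 0.14]
[-0.          0.         -5.78333333] [2.84 7.78 0.14]
```

View pics/d.png

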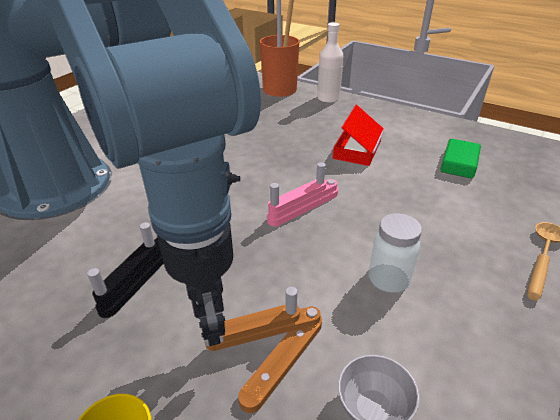

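The folded pair is swinging as one, with the hinge end near (215,340) and the end knob at (291,297). The jar is untouched. I continue.

Request:
send_rows(
  dr=[
    [0,0,-0.7],
    [0,0,-1.4],
    [0,0,-2.15],
    [0,0,-2.85],
    [0,0,-3.6],
    [0,0,-4.3],
    [0,0,-5],
    [0,0,-5.8],
  ],
  xyz=[
    [0,0.9,0.1],
    [0.2,2,0.1],
    [0.45,3,0.1],
    [0.8,4.05,0.1],
    [1.2,5,0.1],
    [1.65,6,0.1],
    [2.2,6.9,0.1],
    [2.8,7.8,0.1],
  ],
  jaw=[35,35,35,35,35,35,35,35],
)

```text
time_s: 9.5
eef_pos: [0.6165, -0.178, 0.0703]
eef_rot: [-0.0, 0.749, 0.663, -0.0]
wrist_force: [-0.8, 1.1, 0.1]
opening: 0.349
grasp_force: 0.4
```

Request:
send_rows(
  dr=[
    [0,0,0],
    [0,0,0],
    [0,0,0],
    [0,0,0],
    [0,0,0],
    [0,0,0],
    [0,0,0],
    [0,0,0],
  ],
  xyz=[
    [0,0,0],
    [0,-0.3,0],
    [0,-0.6,0],
    [0,-0.6,-1],
    [0,-0.6,-3],
    [0,-0.6,-6],
    [0,-0.6,-9],
    [0,-0.6,-12],
  ],
  jaw=[35,35,35,35,35,35,35,35],
)

```text
time_s: 10.5
eef_pos: [0.6106, -0.1776, 0.1934]
eef_rot: [0.001, 0.749, 0.662, 0.0]
wrist_force: [1.0, -0.4, 0.5]
opening: 0.348
grasp_force: 0.0
```

```bash
python3 -c "
from h import *
im=ctrl.camera('scene');cv2.imwrite('pics/e.png',im[:,:,::-1])
print([ (c.round(1),s[4],onz('scene',c,.082).round(4)) for c,s in grey(im,(225,270,330,410)) if 25<s[4]<200])
print('expected',onz('scene',(0,0),0)*0,[proj('scene',(*(np.array([.627,-.038])+r*np.array([np.cos(np.radians(265.3)),np.sin(np.radians(265.3))])),.082)).round(1) for r in(.03,.14)])
rel([])
"
```

```text
[(array([311.6, 311.6]), 65, array([ 0.646 , -0.0755,  0.082 ]))]
expected [-0.  0.  0.] [array([299.6, 300.6]), array([244.9, 362.8])]
t 10.55 p [ 0.6127 -0.1786  0.1984] yang -7.1 F [ 2.6 -0.7  3.3] open 0.346
```

View pics/e.png

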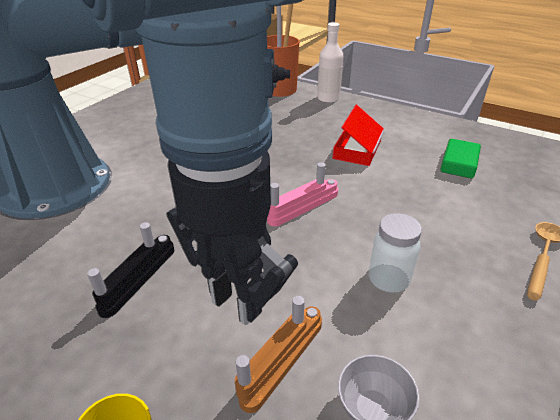

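All three bars are stacked. The hinge knob is at about (243,361) against an expected (245,363), and the end knob at about (298,300) against (300,301). The jar stands at the same pixels as before and the gripper is clear, so I hand in.

```bash
python3 -c "
from bench import ctrl
print(ctrl.hand_in())"
```

```text
the job is handed in; nothing more can be done
None
```

The trivet is folded into one stack, outer bar first and then the inner bar home over the base, and the jar was not touched; I handed it in at about 10.6 s, and the hand-in returned no verdict.

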